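Lock the cam clamp with its T-key

TASK

Lock the birch disc in the cam clamp: take the orange T-handled key out of its wooden stand, put it down the clamp's well and, pressing only lightly, turn it clockwise (seen from above) until its blade drops fully home into the hidden slot, then keep turning it clockwise until the handle is in line with the two white marks on the clamp. Never force the key; leave it standing in the clamp, let go of it, and leave the other things on the bench where they are.

Things in the scene. Friction and masses are not known exactly. Their poses are not given: they have to be found in the camera images.
- key_handle (a point): Orange handle bar of the T-key: 76 mm long along x, 14 mm wide along y (the width to grasp, from above), 20 mm high. Point: the bar's centre, 62 mm above the key's foot; z up along the key. At the start the key stands upright and loose in its stand, this point 68 mm above the bench; lift it 25 mm or more to free it.
- clamp_key: The same key, steel, about 150 g; origin at the centre of its foot, x along handle and blade, z up. From the foot up: flat blade 36 mm long (along x) and 8 mm thick, 10 mm high; from 10 to 24 mm a round collar of 38 mm diameter; then a neck of 14 mm diameter up to the handle.
- key_stand: Wooden stand of the key, fixed: block 62 x 62 x 22 mm, origin at the centre of its underside, with a round hole 43 mm wide and 16 mm deep in which the key stands.
- cam_clamp: Cam clamp fixed to the bench: base plate 166 x 92 x 5 mm, grey housing 64 x 64 x 34 mm, beyond it a 68 mm birch disc. Origin on the axis of the round well in the housing, at bench level; z up; x points to the disc's centre. Locked: handle along this x axis, in line with the two white marks on the housing; a hard stop is 5 degrees past it. Over 25 N between key and clamp harms it.
- well_mouth (a point): Top of the well in the clamp's housing, on its axis, 34 mm above the bench (axes as the clamp's). The well is 40 mm wide, with a 3 mm chamfer, and 20 mm deep down to the flat face of a turning spindle. With the blade resting on that face the handle's centre is 76 mm above the bench, fully home in the spindle's slot 67 mm.
- spindle_face (a point): Centre of the spindle's face, 14 mm above the bench; the axes are the clamp's, not the slot's. The slot across it is 10 mm wide, 9 mm deep. Its angle is hidden: each time it starts 25 to 89 degrees counter-clockwise (from above) of the clamp's x axis. The blade, either way round, drops in within about 4 degrees of it. Turning takes 0.09 N m; pressing over 10 N can drag it along early.
- clock_motor_mid (a point): black square clock movement, 56 x 56 x 33 mm, bystander; centre of its case
- pin_jar_mid (a point): small glass jar with a wooden lid, 50 mm wide, 62 mm high, bystander; its centre
- glue_dropper_mid (a point): small white bottle with a green spout, 37 mm wide, 120 mm high, bystander; centre of its body
- marker_mid (a point): white and green marker pen, 133 mm long, 15 mm thick, lying, bystander; middle of its height

How it is judged:
By the outcome, as a careful person would: the job done as asked, in the order asked, and still so for the second after the job is handed in, with the robot touching nothing.
It also fails if it takes over 72 s, if anything falls off the work surface, if the arm or the gripper's body presses on something with over 40 N, if the wrist force passes 120 N, or if a joint passes its speed limit or range.

ROBOT

A 6-joint arm with a two-finger parallel gripper is mounted at the origin on the work surface; the furniture and walls round the work are solid. World frame = base frame: x ahead of the robot, y to its left, z up, the work surface at z = 0. Lengths are in mm, angles in degrees, forces in N, time in s.
With the tool pointing down it reaches from about 350 to 850 mm from the base axis. Payload 8.1 kg.
Tool frame: the origin (TCP) lies at the very end of the fingers, on their centre line; the grasp point (between the pads) lies 19 mm behind it; x points along the fingers, y is the direction in which the jaws open and shut, and the axes are right-handed (so a half turn about x gives the same grasp; the last joint's range is limited). The gripper opens to 85 mm and grips with 20 to 120 N. Pads are 22 mm wide; open, the fingers measure 114 mm over their backs; the gripper's body (76 mm by 85 mm) begins 54 mm behind the grasp point. The pads swing forward as they close: fully open they stand 13 mm farther back than shut.
Start: joints at [-74.737, 7.471, 85.268, -0, 87.261, -4.893], TCP at [206.773, -563.25, 231.292] pointing down, gripper open.
Joint ranges: [-169.43, 169.43], [-51.17, 129.36], [1.28, 143.12], [-76.62, 256.62], [0, 156.53], [-152.29, 152.29]. Speed limits (degrees/s): [136.94, 136.94, 159.86, 180, 180, 180].

INTERFACE

Orientations are given as [roll, pitch, yaw] about the fixed x, y, z axes, in that order (R = Rz(yaw) Ry(pitch) Rx(roll)).
In Python, from bench import sensors, snapshot, r gives the robot as it stands. The module is installed in compiled form; this text tells all that it offers.
- The arm moves only by the tool drive_tool, never from a script. Its argument "moves" is one flat list of numbers, 6 for each row, row after row: the shift along the tool's x, y, z in cm, then the turn, a rotation vector about the tool's x, y, z in degrees. In form: [tx, ty, tz, wx, wy, wz, tx, ty, tz, wx, wy, wz, ...]. A call has 1 to 20 rows; each row shifts and turns the commanded pose from where the row before left it, along the tool's axes as they then stand; what a row does not reach is not made up. A row lasts 1/12 s, in which the tool goes at most 41.7 mm and 7.16 degrees, less where a joint would pass 70% of its speed; a pose out of reach is approached as far as the arm can. A call with a gripper value outside its range is refused whole. "hand" is the finger opening in cm, from 0 to 8.54, set as the call begins (left out, the last holds). The fingers move at their own pace and stop on an object; "grip_force" is the grip in N (left out, the last holds). Time passes only in rows, so rows that do not move let the fingers close. It gives the time, the measured TCP pose, the force and the opening at its end, in the units of the state.
- sensors.sense(): the state, without advancing time (a new reading comes with each control period).
- snapshot(name): name is "scene" or "top"; returns a dict with "image" (420x560x3 uint8, red, green, blue), "z_map" (420x560 float32, mm along the optical axis (not along the pixel's ray), 0 where there is no reading), "camera_matrix" (3x3 intrinsics, pixels), "eye" and "orientation" of the camera in the world. Camera axes: x right, y down, z forward; pixel columns grow to the right and rows downward; lengths in mm; the calibration is good to about 2 mm. A picture is of the moment at which its call begins.
- r.hand_in(): hands the job in, once; it reports no verdict.
The state is a dict: "time": time; "joint_pos": joint angles; "qd": joint speeds; "joint_efforts": joint torques, N m; "tool_pos": TCP position; "tcp_rot": TCP orientation; "ft_force": force on the tool from outside, world axes, zero at the start; "wrist_torque": the same for the moment, N m; "finger_gap": finger opening in mm.
Only numpy, scipy, OpenCV 4.12 (cv2) and the standard library are available. Lean on these libraries where they do the work, as an engineer would, in place of code of your own. Each camera call takes 0.05 s, during which the arm holds its last target.

## Working session

There is one attempt and no reset: what is moved stays moved. The work goes in short steps, Python scripts to look and compute and a tool call to move; the robot and the scene stay as the last step left them, time stands still between calls to the robot, and variables do not carry over. Pictures are saved under pics/ and viewed, and the job is handed in when it is done.

Besides the shell and the picture viewer there is one more tool, called after ">>>" as name(argument=value, ...) on one line, values as JSON. drive_tool: Moves the arm, as the interface text tells. Its arguments: {"type":"object","properties":{"moves":{"type":"array","items":{"type":"number"}},"hand":{"type":"number"},"grip_force":{"type":"number"}},"required":["moves"]}

```bash
mkdir -p pics; cat > h.py <<'E'
import numpy as np, cv2
from bench import sensors, snapshot, r
def shot(n,name):
    s=snapshot(n); cv2.imwrite(f'pics/{name}.png',s['image'][:,:,::-1]); np.savez(f'pics/{name}.npz',**{k:np.array(v) for k,v in s.items()}); return s
E
python3 - <<'E'
from h import *
for n in('scene','top'):
    s=shot(n,n+'0'); print(n,s['camera_matrix'],s['eye'],s['orientation'])
print(sensors.sense())
E
```

```text
scene [[393.83659874   0.         278.8629582 ]
 [  0.         393.83659874 202.75849484]
 [  0.           0.           1.        ]] [ 896.04805639 -370.85686865  942.76596091] [-147.73165539    0.86419176   37.86371468]
top [[405.77418192   0.         276.58308468]
 [  0.         405.77418192 214.03322435]
 [  0.           0.           1.        ]] [ 398.22696216   42.22561536 1085.64717817] [-171.7673927     0.88554847  -90.34535812]
{'time': 0.1, 'joint_pos': array([-7.47366772e+01,  7.51112310e+00,  8.53230481e+01, -2.17024327e-03,
        8.72611763e+01, -4.89377734e+00]), 'qd': array([-0.00480703, -0.06700441, -0.14091911,  0.1010921 ,  0.02637812,
        0.02647069]), 'joint_efforts': array([ 3.33490334e-04, -5.70950246e+01, -5.01942730e+01, -2.16277126e-04,
        8.11291306e-03,  3.08096401e-05]), 'tool_pos': array([ 206.62805573, -562.77366125,  230.34568046]), 'tcp_rot': array([-93.59146292,  89.90462792, 106.56574275]), 'ft_force': array([-0.10734984,  0.18520315,  0.03932279]), 'wrist_torque': array([ 0.01296578, -0.00961412,  0.02671682]), 'finger_gap': 85.22819138722633}
```

View pics/scene0.png

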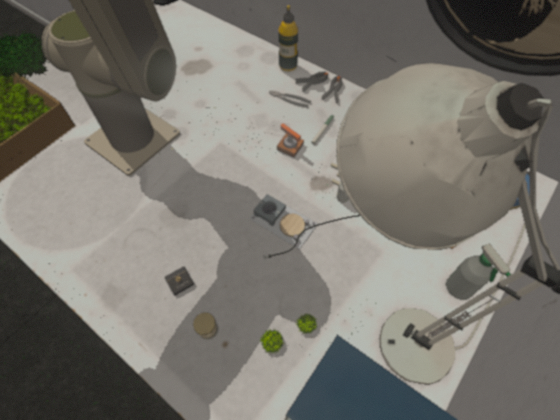

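View pics/top0.png

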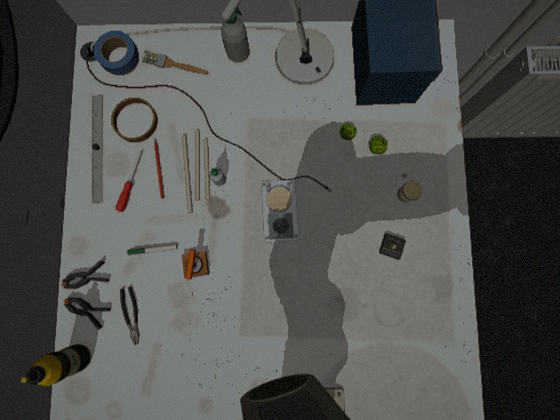

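```bash
cat >> h.py <<'E'
from scipy.spatial.transform import Rotation as Ro
def cam(s):
    return np.array(s['camera_matrix']),np.array(s['eye'],float),Ro.from_euler('xyz',np.array(s['orientation']),degrees=True).as_matrix()
def ray(s,uv,z):
    K,e,R=cam(s); uv=np.atleast_2d(uv).astype(float)
    d=np.c_[(uv[:,0]-K[0,2])/K[0,0],(uv[:,1]-K[1,2])/K[1,1],np.ones(len(uv))]@R.T
    return e+d*((z-e[2])/d[:,2])[:,None]
def cloud(s):
    K,e,R=cam(s); z=np.array(s['z_map'],float); v,u=np.mgrid[:z.shape[0],:z.shape[1]]
    P=np.stack([(u-K[0,2])/K[0,0]*z,(v-K[1,2])/K[1,1]*z,z],-1)@R.T+e; P[z==0]=np.nan; return P
def crop(s,x0,y0,x1,y1,k,name):
    cv2.imwrite(f'pics/{name}.png',cv2.resize(s['image'][y0:y1,x0:x1,::-1],None,fx=k,fy=k,interpolation=cv2.INTER_CUBIC))
E
python3 - <<'E'
from h import *
s=np.load('pics/top0.npz'); t=np.load('pics/scene0.npz')
crop(s,120,160,320,290,4,'topc'); crop(t,230,110,350,260,4,'scc')
P=cloud(s); print('bench z',np.nanmedian(P[300:320,200:240,2]))
for uv in[(152,248),(217,178),(190,263),(281,225),(279,198),(392,245),(410,190),(305,55),(300,20)]: print(uv,P[uv[1],uv[0]].round())
Q=cloud(t)
for uv in[(440,150),(520,100),(292,130),(269,208)]: print(uv,Q[uv[1],uv[0]].round())
def mask(a,name):
    hsv=cv2.cvtColor(a['image'],cv2.COLOR_RGB2HSV); m=cv2.inRange(hsv,(3,150,90),(16,255,255)); 
    n,l,st,c=cv2.connectedComponentsWithStats(m)
    for i in range(1,n):
        if st[i,4]>15: print(name,st[i],c[i])
mask(s,'top');mask(t,'scene')
E
```

```text
bench z 1.18810249528633
(152, 248) [465. 388.  14.]
(217, 178) [640. 210.  69.]
(190, 263) [423. 272.  77.]
(281, 225) [525.  46.   5.]
(279, 198) [596.  51.  19.]
(392, 245) [ 468. -243.   21.]
(410, 190) [ 606. -285.   61.]
(305, 55) [975. -22.  70.]
(300, 20) [1012.   -5.  168.]
(440, 150) [866. -99. 662.]
(520, 100) [900. -62. 714.]
(292, 130) [427. 275.  79.]
(269, 208) [513.  54.  13.]
top [155 142   8  55 107] [158.58878505 170.1682243 ]
top [183 250  11  29 176] [188.64204545 262.99431818]
top [194 252  13  24  86] [202.48837209 262.39534884]
scene [286 128  13  10  27] [292.74074074 132.7037037 ]
```

```bash
ls pics
```

```text
scc.png
scene0.npz
scene0.png
top0.npz
top0.png
topc.png
```

View pics/topc.png

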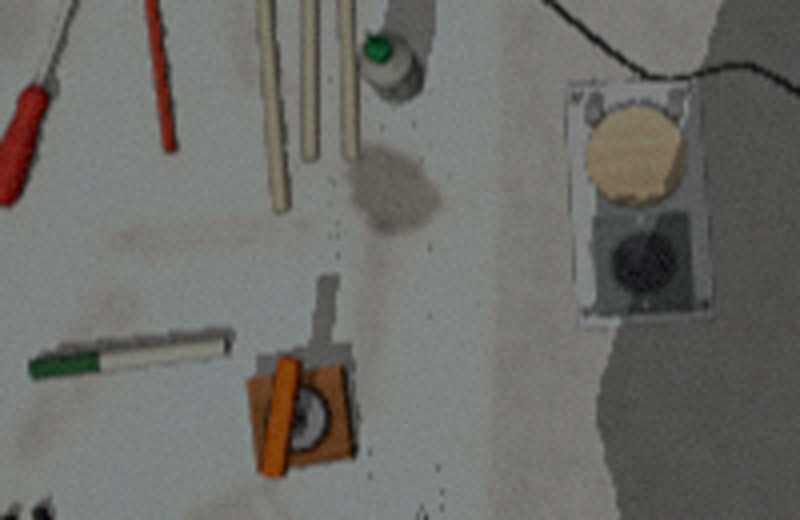

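View pics/scc.png

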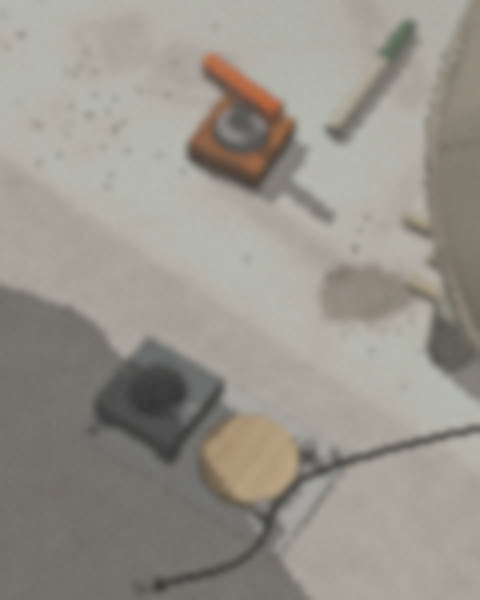

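```bash
python3 - <<'E'
from h import *
s=np.load('pics/top0.npz'); t=np.load('pics/scene0.npz')
def lines(a,m,z,name):
    c=max(cv2.findContours(m,cv2.RETR_EXTERNAL,cv2.CHAIN_APPROX_NONE)[0],key=cv2.contourArea)
    w=ray(a,c[:,0,:],z)[:,:2].astype(np.float32)
    rc=cv2.minAreaRect(w); M=cv2.moments(w.reshape(-1,1,2)); b=cv2.boxPoints(rc)
    e=[b[1]-b[0],b[2]-b[1]]; L=max(e,key=np.linalg.norm)
    print(name,'c',np.round(rc[0],1),'cen',round(M['m10']/M['m00'],1),round(M['m01']/M['m00'],1),'size',np.round(rc[1],1),'ang',np.degrees(np.arctan2(L[1],L[0])).round(1))
def sub(m,x0,y0,x1,y1):
    o=np.zeros_like(m);o[y0:y1,x0:x1]=m[y0:y1,x0:x1];return o
# handle
for a,n,box in((s,'top',(175,240,215,290)),(t,'scene',(270,115,310,160))):
    P=cloud(a); hsv=cv2.cvtColor(a['image'],cv2.COLOR_RGB2HSV)
    m=((P[:,:,2]>62)).astype(np.uint8)*255; lines(a,sub(m,*box),78,n+' handle depth')
    q=P[sub(m,*box)>0]; q=q[(q[:,2]>70)]; print(q.mean(0).round(1), len(q))
    m2=cv2.inRange(hsv,(3,190,120),(20,255,255)); lines(a,sub(m2,*box),78,n+' handle col')
    print('stand pix',hsv[sub(m,*box)>0][:3])
# housing & disc & well
for a,n,b in((s,'top',(255,165,310,250)),(t,'scene',(240,180,320,245))):
    P=cloud(a); hsv=cv2.cvtColor(a['image'],cv2.COLOR_RGB2HSV)
    m=(P[:,:,2]>25).astype(np.uint8)*255
    m=((np.abs(P[:,:,2]-34)<6)).astype(np.uint8)*255; lines(a,sub(m,*b),34,n+' housing')
    d=cv2.inRange(hsv,(8,60,90),(28,200,255)); lines(a,sub(d,*b),20,n+' disc')
    q=P[sub(d,*b)>0]; print('disc z',np.median(q[:,2]))
    pl=(P[:,:,2]>3).astype(np.uint8)*255
    w=(a['image'].max(2)<50).astype(np.uint8)*255; w=sub(w,*b)
    print('dark',w.sum()//255); 
    if w.any(): lines(a,w,34,n+' well')
E
```

```text
top handle depth c [420.8 271.7] cen 420.0 271.8 size [16.5 74.3] ang -6.9
[420.5 272.6  77.5] 180
top handle col c [420.9 273.1] cen 420.2 273.2 size [10.1 69.5] ang -7.4
stand pix [[ 10 183  88]
 [ 11 126 103]
 [ 12 234 120]]
scene handle depth c [423.6 266.5] cen 423.8 266.6 size [22.1 81.4] ang -7.8
[422.4 269.9  76.9] 116Traceback (most recent call last):
  File "<stdin>", line 16, in <module>
  File "<stdin>", line 4, in lines
ValueError: max() iterable argument is empty
```

```bash
python3 - <<'E'
from h import *
s=np.load('pics/top0.npz'); t=np.load('pics/scene0.npz')
for a,n,(x0,y0,x1,y1) in((s,'top',(258,175,304,246)),(t,'scene',(245,185,320,250))):
    g=cv2.cvtColor(a['image'],cv2.COLOR_RGB2GRAY)
    print(n,np.percentile(g[y0:y1,x0:x1],[1,5,10,20,50]))
    z=cloud(a)[:,:,2]
    c=np.clip((z[y0:y1,x0:x1]+5)*5,0,255).astype(np.uint8)
    c=cv2.cvtColor(c,cv2.COLOR_GRAY2BGR); im=np.clip(a['image'][y0:y1,x0:x1,::-1].astype(float)*1.6,0,255).astype(np.uint8)
    k=400//max(c.shape[:2]); k=6
    cv2.imwrite(f'pics/cl_{n}.png',np.hstack([cv2.resize(q,None,fx=k if n=='top' else 5,fy=k if n=='top' else 5,interpolation=cv2.INTER_NEAREST) for q in(im,c)]))
E
```

```text
top [26. 37. 49. 73. 87.]
scene [ 61.  76.  92. 111. 124.]<stdin>:7: RuntimeWarning: invalid value encountered in cast
```

View pics/cl_top.png

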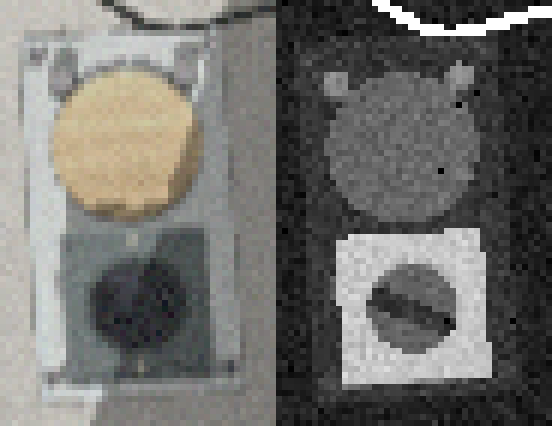

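View pics/cl_scene.png

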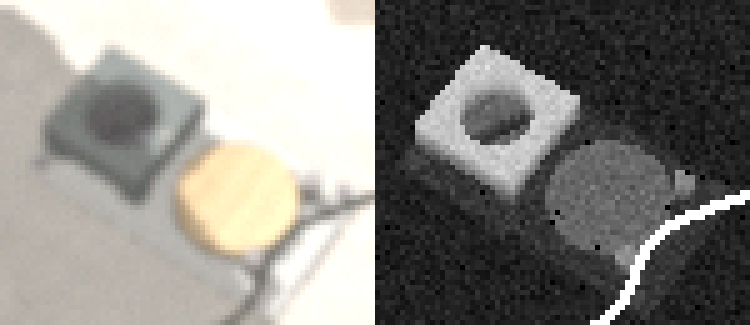

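```bash
python3 - <<'E'
from h import *
s=np.load('pics/top0.npz'); t=np.load('pics/scene0.npz')
for a,n,b in((s,'top',(262,205,304,246)),(t,'scene',(245,185,290,230))):
    P=cloud(a); x0,y0,x1,y1=b; z=P[:,:,2]; box=np.zeros(z.shape,bool); box[y0:y1,x0:x1]=1
    m=(((z>29)&(z<45)&box)*255).astype(np.uint8)
    cs,h=cv2.findContours(m,cv2.RETR_CCOMP,cv2.CHAIN_APPROX_NONE)
    cs_h=[(c,hh) for c,hh in zip(cs,h[0])]
    out=max([c for c,hh in cs_h if hh[3]<0],key=cv2.contourArea); inn=max([c for c,hh in cs_h if hh[3]>=0],key=cv2.contourArea)
    for c,l in((out,'housing'),(inn,'hole')):
        w=ray(a,c[:,0,:],34)[:,:2].astype(np.float32)
        if l=='housing': print(n,l,cv2.minAreaRect(w))
        else: print(n,l,cv2.fitEllipse(w))
    pm=P[(m>0)&(np.abs(z-34)<4)]; print('mean z',pm.mean(0))
    im=np.zeros_like(m); cv2.drawContours(im,[inn],-1,255,-1); im=cv2.erode(im,np.ones((3,3)))
    fl=P[(im>0)]; sl=fl[(fl[:,2]<9.5)]; c0=np.cov(sl[:,:2].T); v=np.linalg.eigh(c0)[1][:,1]
    print('slot n',len(sl),'mean',sl.mean(0).round(1),'ang',np.degrees(np.arctan2(v[1],v[0])).round(1), np.percentile(fl[:,2],[5,25,50,75,95]).round(1))
    d=P[(np.abs(z-19)<4)]; 
    hsv=cv2.cvtColor(a['image'],cv2.COLOR_RGB2HSV); dm=cv2.inRange(hsv,(8,60,90),(28,200,255)); bb=(slice(180,213),slice(262,300)) if n=='top' else (slice(208,240),slice(275,312))
    q=np.zeros_like(dm); q[bb]=dm[bb]; q[(z<14)|(z>24)]=0; c=max(cv2.findContours(q,0,1)[0],key=cv2.contourArea)
    w=ray(a,c[:,0,:],np.median(z[q>0]))[:,:2].astype(np.float32); print('disc',cv2.minEnclosingCircle(w),np.median(z[q>0]),P[q>0].mean(0))
P=cloud(s); print('cable',P[163:190:1,200:330][(P[163:190,200:330,2]>40)&(P[163:190,200:330,2]<400)].round()[::12])
E
```

```text
top housing ((519.8984375, 48.051387786865234), (64.49468231201172, 63.873687744140625), 3.1395699977874756)
top hole ((519.484375, 48.338802337646484), (41.887939453125, 42.213890075683594), 103.7343978881836)
mean z [519.72646286  47.32387583  34.370124  ]
slot n 48 mean [521.7  49.8   5.6] ang 67.8 [nan nan nan nan nan]
disc ((nan, nan), nan) nan [nan nan nan]
scene housing ((520.2791137695312, 45.79164123535156), (66.52505493164062, 67.34105682373047), 3.5978565216064453)
scene hole ((520.6964721679688, 45.072174072265625), (41.01216506958008, 42.186553955078125), 127.93856048583984)
mean z [520.52839331  46.11630674  34.53717889]
slot n 25 mean [518.2  53.5   6.4] ang 68.3 [ 5.1 12.4 15.1 17.  22.8]
disc ((nan, nan), nan) nan [nan nan nan]
cable [[682. 102.  58.]
 [672.  89.  63.]
 [651. 214. 118.]
 [657. 222.  87.]
 [664.  76.  53.]
 [659. 202.  67.]
 [650. 209.  91.]
 [647. 216.  96.]
 [656.  66.  52.]
 [650. 204.  71.]
 [643. 217.  89.]
 [651.  61.  53.]
 [645. 204.  73.]
 [648. -12.  51.]
 [643. 212.  70.]
 [645.   6.  50.]
 [643. -25.  57.]
 [642. 205.  63.]
 [643.   6.  49.]
 [638. 218.  67.]
 [640.  43.  53.]
 [641.   6.  47.]
 [636. 205.  64.]
 [637.  22.  52.]
 [634. 211.  61.]
 [634. 213.  50.]
 [628. -51.  54.]
 [619. -63.  56.]
 [614. -73.  57.]]
```

```bash
cat >> h.py <<'E'
def state():
    s=sensors.sense(); R=Ro.from_euler('xyz',s['tcp_rot'],degrees=True).as_matrix()
    return s,np.array(s['tool_pos']),R
def phi(R): return np.degrees(np.arctan2(R[1,1],R[0,1]))
def plan(p,ph):
    s,p0,R=state(); c,sn=np.cos(np.radians(ph)),np.sin(np.radians(ph))
    Rt=np.array([[0,0,-1],[c,sn,0],[sn,-c,0]]).T
    d=R.T@(np.array(p)-p0); w=np.degrees(Ro.from_matrix(R.T@Rt).as_rotvec())
    print('t',round(s['time'],2),'pos',p0.round(1),'phi',phi(R).round(2),'q',np.round(s['joint_pos'],1),'F',s['ft_force'].round(2),'T',s['wrist_torque'].round(3),'gap',round(s['finger_gap'],1))
    print('need cm',(d/10).round(3),'turn',w.round(2),'R',R.round(3).tolist())
E
python3 -c "
from h import *
plan([421.2,271.8,160],82.7)"
```

```text
t 0.1 pos [ 206.6 -562.8  230.3] phi -69.84 q [-74.7   7.5  85.3  -0.   87.3  -4.9] F [-0.11  0.19  0.04] T [ 0.013 -0.01   0.027] gap 85.2
need cm [  7.158 -70.94  -48.901] turn [-1.5254e+02 -1.3000e-01  2.0000e-02] R [[-0.0, 0.345, -0.939], [0.002, -0.939, -0.345], [-1.0, -0.002, -0.0]]
```

>>> drive_tool(moves=[0, -1, -0.4, 6.9, 0, 0, 0, -2, -0.9, 6.9, 0, 0, 0, -3, -1.3, 6.9, 0, 0, 0, -3.5, -1.5, 6.8, 0, 0, 0, -3.7, -1.6, 0, 0, 0, 0, -3.7, -1.6, 0, 0, 0, 0, -3.7, -1.6, 0, 0, 0, 0, -3.7, -1.6, 0, 0, 0, 0, -3.7, -1.6, 0, 0, 0, 0, -3.7, -1.6, 0, 0, 0, 0, -3.7, -1.6, 0, 0, 0, 0, -3.7, -1.6, 0, 0, 0, 0, -3.7, -1.6, 0, 0, 0, 0, -3.7, -1.6, 0, 0, 0], hand=8.54)

```text
time: 1.27
tool_pos: [442.6, -116.3, 231.1]
tcp_rot: [143.3, 90.0, -44.1]
ft_force: [0.2, -1.2, -0.4]
finger_gap: 85.2
```

```bash
python3 -c "
from h import *
plan([421.2,271.8,160],-97.3)"
```

```text
t 1.27 pos [ 442.6 -116.3  231.1] phi -97.35 q [-21.1 -15.2 106.9  -0.   88.3  76.2] F [ 0.24 -1.16 -0.38] T [-0.071 -0.051 -0.022] gap 85.2
need cm [  7.113 -38.218   7.082] turn [-0.05 -0.   -0.  ] R [[0.0, -0.128, -0.992], [-0.0, -0.992, 0.128], [-1.0, 0.0, -0.0]]
```

>>> drive_tool(moves=[0.6, -3.5, 0.6, 0, 0, 0, 0.6, -3.5, 0.6, 0, 0, 0, 0.6, -3.5, 0.6, 0, 0, 0, 0.6, -3.5, 0.6, 0, 0, 0, 0.6, -3.5, 0.6, 0, 0, 0, 0.6, -3.5, 0.6, 0, 0, 0, 0.6, -3.5, 0.6, 0, 0, 0, 0.6, -3.5, 0.6, 0, 0, 0, 0.6, -3.5, 0.6, 0, 0, 0, 0.6, -3, 0.6, 0, 0, 0, 0.6, -2, 0.6, 0, 0, 0, 0, -1, 0, 0, 0, 0, 0, 0, 0, 0, 0, 0, 0, 0, 0, 0, 0, 0])

```text
time: 2.43
tool_pos: [424.7, 261.7, 165.2]
tcp_rot: [73.5, 90.0, -113.8]
ft_force: [0.2, -0.1, 0.3]
finger_gap: 85.4
```

```bash
python3 -c "
from h import *
shot('top','top1');t=shot('scene','scene1'); crop(t,230,60,380,200,4,'sc1c')
plan([421.2,271.8,160],-97.3)"
```

```text
t 2.53 pos [425.1 261.  165.6] phi -97.39 q [ 25.7  -6.  105.8  -0.   80.2 123.1] F [0.36 0.44 0.51] T [-0.033  0.05   0.008] gap 85.4
need cm [ 0.562 -1.022  0.525] turn [-0.09 -0.03 -0.02] R [[0.0, -0.129, -0.992], [-0.0, -0.992, 0.129], [-1.0, 0.0, -0.0]]
```

View pics/sc1c.png

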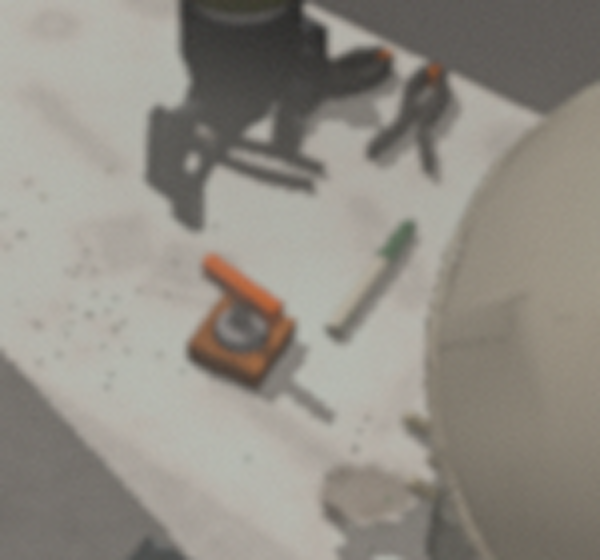

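>>> drive_tool(moves=[1.5, -0.4, 0.2, 0, 0, 0, 2, -0.4, 0.2, 0, 0, 0, 2, -0.2, 0.1, 0, 0, 0, 1, 0, 0, 0, 0, 0, 0, 0, 0, 0, 0, 0, 0, 0, 0, 0, 0, 0])

```text
time: 3.03
tool_pos: [421.1, 271.7, 100.4]
tcp_rot: [44.5, 90.0, -143.0]
ft_force: [0.3, 0.9, 0.3]
finger_gap: 85.5
```

```bash
python3 -c "
from h import *
s=shot('top','top2');t=shot('scene','scene2'); crop(t,250,80,350,180,6,'sc2c');crop(s,150,220,250,320,6,'to2c')
plan([421.2,271.8,50],-97.3)"
```

```text
t 3.13 pos [422.  272.5 101.8] phi -97.39 q [ 27.   -1.9 108.9  -0.   72.9 124.4] F [-0.68  0.23  0.18] T [ 0.018 -0.025 -0.002] gap 85.5
need cm [5.179 0.087 0.084] turn [-0.09 -0.1   0.06] R [[0.002, -0.129, -0.992], [0.001, -0.992, 0.129], [-1.0, -0.001, -0.002]]
```

View pics/sc2c.png

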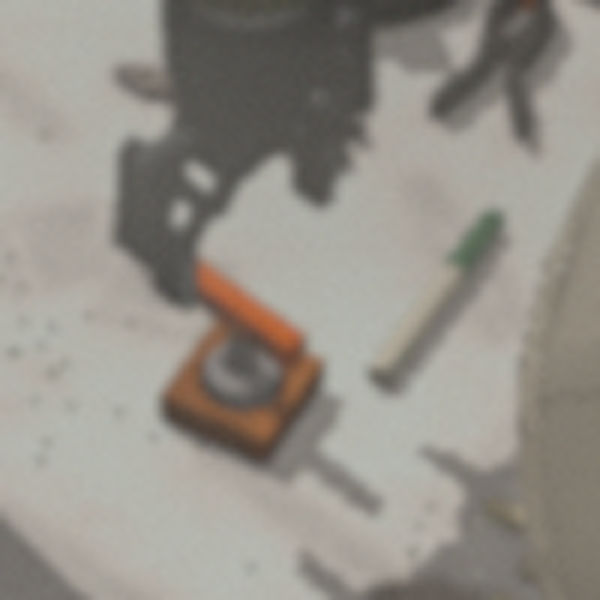

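View pics/to2c.png

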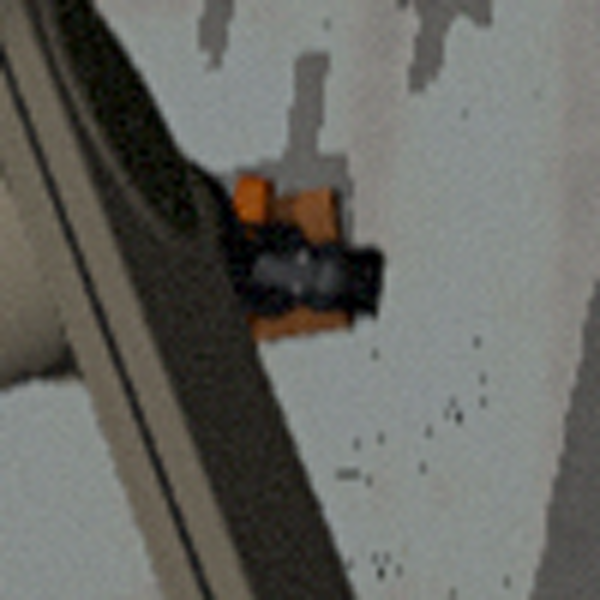

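>>> drive_tool(moves=[1.2, 0, 0, 0, 0, 0, 1.5, 0, 0, 0, 0, 0, 1.2, 0, 0, 0, 0, 0, 0.8, 0, 0, 0, 0, 0, 0.3, 0, 0, 0, 0, 0, 0, 0, 0, 0, 0, 0, 0, 0, 0, 0, 0, 0])

```text
time: 3.72
tool_pos: [421.0, 272.7, 50.4]
tcp_rot: [30.6, 90.0, -156.7]
ft_force: [0.1, 0.4, -0.5]
finger_gap: 85.4
```

```bash
python3 -c "
from h import *
t=shot('scene','scene3'); crop(t,250,80,350,180,6,'sc3c')
plan([421.2,271.8,50],-97.3)"
```

```text
t 3.77 pos [421.4 272.8  50.9] phi -97.34 q [ 27.1   2.  110.8  -0.   67.1 124.4] F [-0.09 -0.21  0.72] T [ 0.048 -0.016 -0.003] gap 85.1
need cm [0.086 0.105 0.006] turn [-0.04 -0.04  0.03] R [[0.001, -0.128, -0.992], [0.0, -0.992, 0.128], [-1.0, -0.0, -0.001]]
```

View pics/sc3c.png

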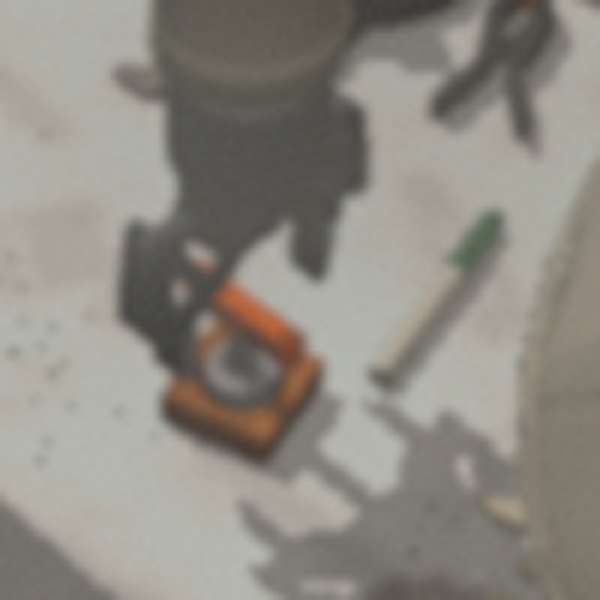

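Fingers straddle the bar (left finger at crop (185,340), right at (310,250)). Close.

>>> drive_tool(moves=[0, 0, 0, 0, 0, 0, 0, 0, 0, 0, 0, 0, 0, 0, 0, 0, 0, 0, 0, 0, 0, 0, 0, 0, 0, 0, 0, 0, 0, 0, 0, 0, 0, 0, 0, 0, 0, 0, 0, 0, 0, 0, 0, 0, 0, 0, 0, 0, 0, 0, 0, 0, 0, 0, 0, 0, 0, 0, 0, 0], hand=0, grip_force=50)

```text
time: 4.6
tool_pos: [421.2, 272.7, 50.5]
tcp_rot: [-147.6, 90.0, 25.0]
ft_force: [-0.0, 0.1, 2.5]
finger_gap: 13.7
```

```bash
python3 -c "
from h import *
plan([421.2,271.8,50],-97.3)"
```

```text
t 4.6 pos [421.2 272.7  50.5] phi -97.34 q [ 27.1   2.  110.8  -0.   67.1 124.4] F [-0.    0.14  2.54] T [-0.12   0.066 -0.053] gap 13.7
need cm [ 0.055  0.087 -0.015] turn [-0.04 -0.02  0.01] R [[0.0, -0.128, -0.992], [0.0, -0.992, 0.128], [-1.0, -0.0, -0.0]]
```

>>> drive_tool(moves=[-0.3, 0, 0, 0, 0, 0, -0.8, 0, 0, 0, 0, 0, -1.2, 0, 0, 0, 0, 0, -1.5, 0, 0, 0, 0, 0, -1.2, 0, 0, 0, 0, 0, -0.7, 0, 0, 0, 0, 0, -0.3, 0, 0, 0, 0, 0, 0, 0, 0, 0, 0, 0, 0, 0, 0, 0, 0, 0])

```text
time: 5.35
tool_pos: [420.8, 272.5, 110.1]
tcp_rot: [40.0, 90.0, -147.3]
ft_force: [-0.4, 0.4, -1.6]
finger_gap: 12.9
```

```bash
python3 -c "
from h import *
t=shot('scene','scene4'); crop(t,250,80,350,180,6,'sc4c')
plan([520,47,110],-97.3)"
```

```text
t 5.4 pos [420.5 272.3 109.6] phi -97.35 q [ 27.1  -2.5 108.5   0.   74.  124.4] F [ 0.15  0.85 -2.2 ] T [-0.011 -0.023  0.012] gap 13.0
need cm [ -0.036  21.077 -12.748] turn [-0.05  0.05 -0.03] R [[-0.001, -0.128, -0.992], [-0.0, -0.992, 0.128], [-1.0, 0.001, 0.001]]
```

View pics/sc4c.png

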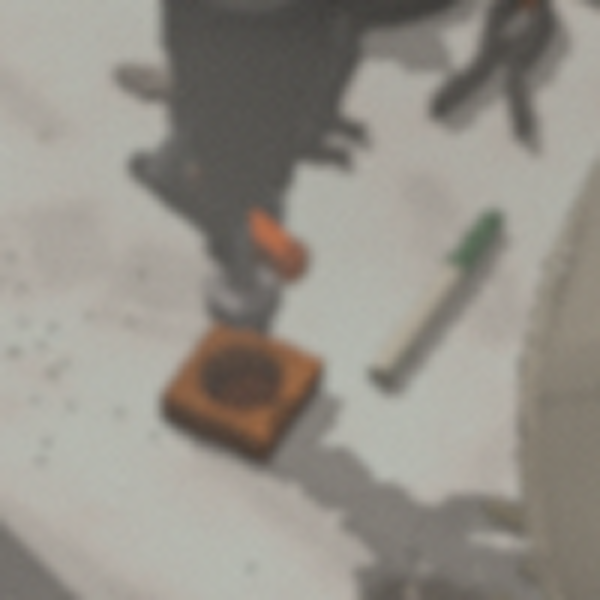

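>>> drive_tool(moves=[0, 1, -0.6, 0, 0, 0, 0, 1.8, -1.1, 0, 0, 0, 0, 2.2, -1.3, 0, 0, 0, 0, 2.2, -1.3, 0, 0, 0, 0, 2.2, -1.3, 0, 0, 0, 0, 2.2, -1.3, 0, 0, 0, 0, 2.2, -1.3, 0, 0, 0, 0, 2.2, -1.3, 0, 0, 0, 0, 2, -1.2, 0, 0, 0, 0, 1.6, -1, 0, 0, 0, 0, 1, -0.7, 0, 0, 0, 0, 0.5, -0.3, 0, 0, 0, 0, 0.2, 0, 0, 0, 0])

```text
time: 6.48
tool_pos: [519.7, 44.2, 109.8]
tcp_rot: [5.5, 90.0, 178.1]
ft_force: [0.8, 0.3, -1.1]
finger_gap: 13.2
```

>>> drive_tool(moves=[0, 0, 0, -3, 0, 0, 0, 0, 0, -5, 0, 0, 0, 0, 0, -6, 0, 0, 0, 0, 0, -6, 0, 0, 0, 0, 0, -6, 0, 0, 0, 0, 0, -6, 0, 0, 0, 0, 0, -6, 0, 0, 0, 0, 0, -6, 0, 0, 0, 0, 0, -6, 0, 0, 0, 0, 0, -6, 0, 0, 0, 0, 0, -6, 0, 0, 0, 0, 0, -6, 0, 0, 0, 0, 0, -6, 0, 0, 0, 0, 0, -6, 0, 0, 0, 0, 0, -4, 0, 0, 0, 0, 0, -3, 0, 0, 0, 0, 0, 0, 0, 0, 0, 0, 0, 0, 0, 0])

```text
time: 7.98
tool_pos: [519.2, 45.9, 110.1]
tcp_rot: [-102.1, 90.0, 157.5]
ft_force: [-0.2, 0.2, -1.7]
finger_gap: 13.3
```

```bash
python3 -c "
from h import *
s=shot('top','top5');t=shot('scene','scene5'); crop(t,220,150,320,250,6,'sc5c');crop(s,230,170,330,270,6,'to5c')
plan([520,47,110],-10)"
```

```text
t 8.08 pos [519.4  45.6 110.2] phi -10.41 q [ -0.6   0.7 105.4   0.   74.    9.8] F [-0.26  0.7  -2.21] T [-0.012 -0.024  0.012] gap 13.3
need cm [ 0.02   0.029 -0.146] turn [-0.41 -0.01  0.02] R [[-0.0, 0.984, -0.181], [0.0, -0.181, -0.984], [-1.0, -0.0, -0.0]]
```

View pics/sc5c.png

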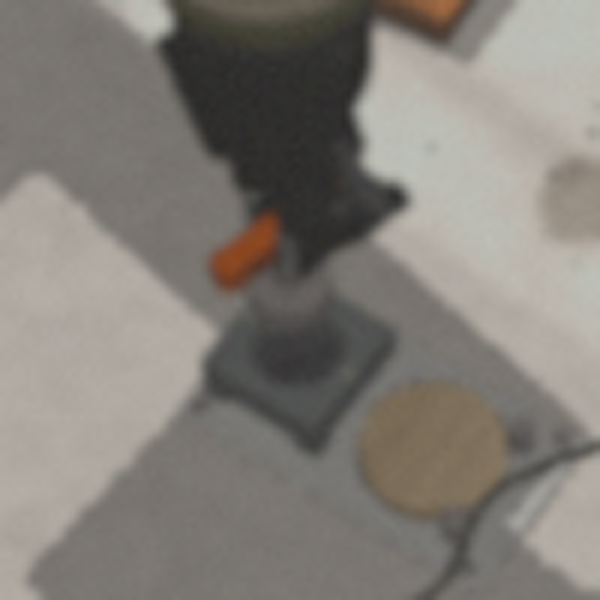

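View pics/to5c.png

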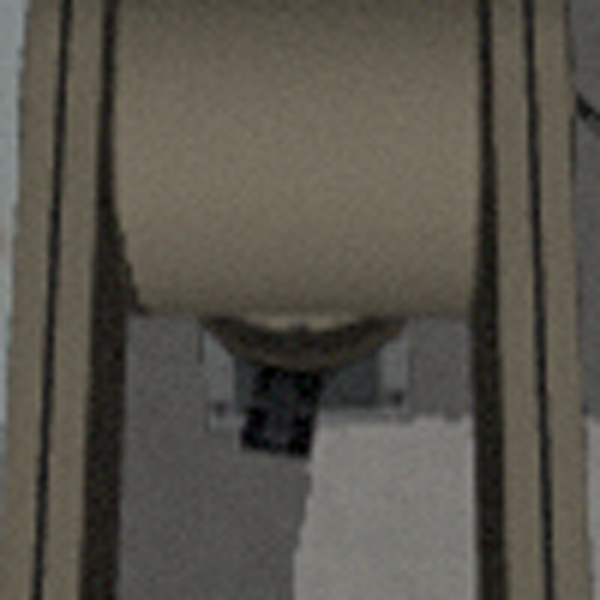

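```bash
python3 - <<'E'
from h import *
from scipy.optimize import least_squares
t=np.load('pics/scene5.npz'); P=cloud(t)
x0,y0,x1,y1=252,180,292,218
Q=P[y0:y1,x0:x1]; im=t['image'][y0:y1,x0:x1]
z=Q[:,:,2]
sel=(z>75)&(z<91)&(np.hypot(Q[:,:,0]-519,Q[:,:,1]-46)<24)
q=Q[sel]; print(len(q), np.histogram(q[:,2],bins=np.arange(74,92,2)))
top=q[(q[:,2]>87.5)]; side=q[(q[:,2]<87)]
for rr in [side]:
    f=lambda p: np.hypot(rr[:,0]-p[0],rr[:,1]-p[1])-19
    o=least_squares(f,[519,46],loss='soft_l1'); print('axis',o.x, np.std(o.fun))
print('top mean',top.mean(0) if len(top) else None)
np.set_printoptions(linewidth=220)
print(z[5:34:1,5:30].round().astype(int))
hsv=cv2.cvtColor(im,cv2.COLOR_RGB2HSV); m=cv2.inRange(hsv,(3,150,80),(20,255,255))>0
o=Q[m]; print('orange',len(o),o.mean(0),o.min(0),o.max(0)); 
tt=o[o[:,2]>118]; print(len(tt),tt.mean(0))
E
```

```text
82 (array([ 1,  3,  2,  9,  4,  2, 14, 28]), array([74, 76, 78, 80, 82, 84, 86, 88, 90]))
axis [518.56299893  46.27224615] 2.6895356309233778
top mean [523.84992847  39.23004773  89.49734563]
[[                  -3                   -2                    2                  126                  137                  141                  141                  139                  139                  164
                   167                  171                  169                  163                  162                  164                  165                  168                  201                  197
                   207                  207                  209                  209                  207]
 [                   1                    2                    3                    5                  134                  139                  139                  139                  134                  161
                   163                  166                  166                  163                  168                  167                  168                
[... 14058 characters left out ...]
             36                   37                   34                   35                   32                   32                    4
                     7                   15                   16                   16                   14                   30                   32                   36                   34                   36
                    34                   36                   31                   21                   13]]
orange 57 [518.3470469   22.63477818 136.55577387] [511.49449171   8.18573813 128.93574476] [523.44111271  43.07768541 140.62365841]
57 [518.3470469   22.63477818 136.55577387]<stdin>:15: RuntimeWarning: invalid value encountered in cast
```

>>> drive_tool(moves=[0.6, 0.1, -0.1, 0, 0, 0, 0.9, 0, 0, 0, 0, 0, 0.8, 0, 0, 0, 0, 0, 0.5, 0, 0, 0, 0, 0, 0, 0, 0, 0, 0, 0, 0, 0, 0, 0, 0, 0])

```text
time: 8.58
tool_pos: [520.2, 45.9, 81.4]
tcp_rot: [-81.4, 89.9, 178.3]
ft_force: [-0.5, -0.9, -2.1]
finger_gap: 13.5
```

```bash
python3 -c "
from h import *
t=shot('scene','scene6'); crop(t,220,150,320,250,6,'sc6c')
plan([520.5,46.2,82],-10)"
```

```text
t 8.63 pos [520.7  45.9  82. ] phi -10.35 q [ -0.6   2.8 106.4   0.   70.9   9.8] F [ 0.24  0.33 -1.21] T [ 0.043 -0.037  0.026] gap 13.4
need cm [ 0.    -0.023 -0.03 ] turn [-0.35  0.01  0.04] R [[-0.001, 0.984, -0.18], [0.0, -0.18, -0.984], [-1.0, -0.001, 0.0]]
```

View pics/sc6c.png

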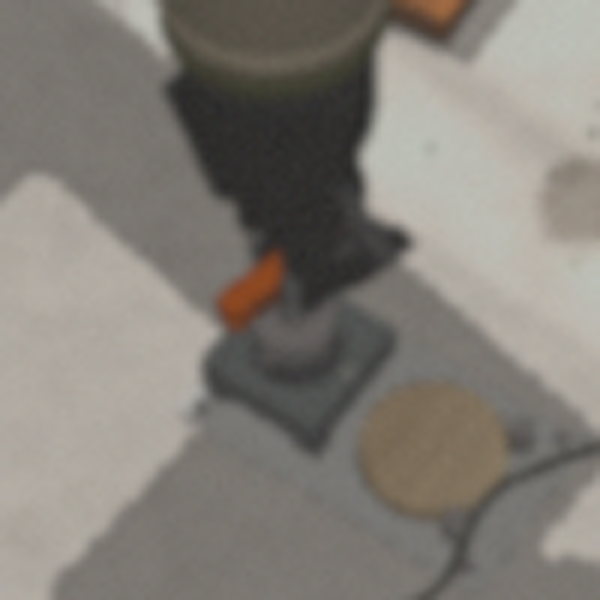

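>>> drive_tool(moves=[0.3, 0, 0, 0, 0, 0, 0.3, 0, 0, 0, 0, 0, 0.3, 0, 0, 0, 0, 0, 0.2, 0, 0, 0, 0, 0, 0, 0, 0, 0, 0, 0])

```text
time: 9.05
tool_pos: [520.4, 45.9, 70.6]
tcp_rot: [-82.3, 89.9, 177.4]
ft_force: [-0.8, 0.9, -2.1]
finger_gap: 13.0
```

```bash
python3 -c "
from h import *
plan([520.5,46.2,70],-10)"
```

```text
t 9.05 pos [520.4  45.9  70.6] phi -10.35 q [ -0.6   3.6 106.8   0.   69.6   9.8] F [-0.77  0.89 -2.05] T [-0.058 -0.02   0.023] gap 13.0
need cm [ 0.063  0.003 -0.031] turn [-0.35  0.01  0.05] R [[-0.001, 0.984, -0.18], [0.0, -0.18, -0.984], [-1.0, -0.001, 0.0]]
```

Blade is in the well without contact. Collar enters next; small steps.

>>> drive_tool(moves=[0.15, 0, 0, 0, 0, 0, 0.15, 0, 0, 0, 0, 0, 0, 0, 0, 0, 0, 0])

```text
time: 9.3
tool_pos: [520.9, 46.0, 68.2]
tcp_rot: [142.7, 90.0, 42.3]
ft_force: [-0.1, 1.0, -2.1]
finger_gap: 13.2
```

```bash
python3 -c "
from h import *
plan([520.5,46.2,70],-10)"
```

```text
t 9.3 pos [520.9  46.   68.2] phi -10.34 q [ -0.6   3.8 106.9   0.   69.3   9.8] F [-0.15  1.04 -2.07] T [ 0.023 -0.021  0.01 ] gap 13.2
need cm [-0.178 -0.045 -0.016] turn [-0.34 -0.01 -0.01] R [[0.0, 0.984, -0.179], [0.0, -0.179, -0.984], [-1.0, 0.0, -0.0]]
```

>>> drive_tool(moves=[0.15, 0, 0, 0, 0, 0, 0, 0, 0, 0, 0, 0])

```text
time: 9.47
tool_pos: [520.7, 46.1, 66.6]
tcp_rot: [-117.3, 90.0, 142.3]
ft_force: [-0.6, 0.9, -1.5]
finger_gap: 13.1
```

```bash
python3 -c "
from h import *
plan([520.5,46.2,70],-10)"
```

```text
t 9.47 pos [520.7  46.1  66.6] phi -10.34 q [ -0.6   3.9 107.    0.   69.1   9.8] F [-0.59  0.93 -1.46] T [0.231 0.009 0.096] gap 13.1
need cm [-0.344 -0.019 -0.009] turn [-0.34 -0.01  0.02] R [[-0.0, 0.984, -0.179], [0.0, -0.179, -0.984], [-1.0, -0.0, -0.0]]
```

>>> drive_tool(moves=[0.1, 0, 0, 0, 0, 0, 0, 0, 0, 0, 0, 0, 0, 0, 0, 0, 0, 0])

```text
time: 9.72
tool_pos: [520.7, 46.0, 65.6]
tcp_rot: [-111.1, 90.0, 148.5]
ft_force: [0.7, 1.6, -2.2]
finger_gap: 13.2
```

```bash
python3 -c "
from h import *
plan([520.5,46.2,70],-10)"
```

```text
t 9.72 pos [520.7  46.   65.6] phi -10.34 q [ -0.6   4.  107.    0.   69.    9.8] F [ 0.72  1.61 -2.17] T [0.363 0.108 0.017] gap 13.2
need cm [-0.44  -0.021 -0.012] turn [-0.34 -0.01  0.02] R [[-0.0, 0.984, -0.179], [0.0, -0.179, -0.984], [-1.0, -0.0, -0.0]]
```

>>> drive_tool(moves=[0, 0, -0.06, 0, 0, 0, 0.05, 0, 0, 0, 0, 0, 0, 0, 0, 0, 0, 0])

```text
time: 9.97
tool_pos: [521.0, 46.4, 65.3]
tcp_rot: [43.2, 90.0, -57.2]
ft_force: [-0.4, 0.4, -2.4]
finger_gap: 13.6
```

```bash
python3 -c "
from h import *
plan([520.5,46.2,70],-10)"
```

```text
t 9.97 pos [521.   46.4  65.3] phi -10.34 q [ -0.5   4.1 107.   -0.   68.9   9.8] F [-0.42  0.43 -2.42] T [ 0.12   0.095 -0.02 ] gap 13.6
need cm [-0.474 -0.047  0.029] turn [-0.34  0.01 -0.01] R [[0.0, 0.984, -0.18], [-0.0, -0.18, -0.984], [-1.0, 0.0, 0.0]]
```

>>> drive_tool(moves=[0, -0.03, -0.03, 0, 0, 0, 0.1, 0, 0, 0, 0, 0, 0.1, 0, 0, 0, 0, 0, 0, 0, 0, 0, 0, 0])

```text
time: 10.3
tool_pos: [520.6, 46.8, 63.0]
tcp_rot: [-63.8, 90.0, -164.1]
ft_force: [-0.2, 1.3, -1.9]
finger_gap: 13.3
```

```bash
python3 -c "
from h import *
plan([520.5,46.2,70],-10)"
```

```text
t 10.3 pos [520.6  46.8  63. ] phi -10.34 q [ -0.5   4.2 107.1  -0.   68.7   9.9] F [-0.16  1.32 -1.92] T [-0.057  0.037 -0.043] gap 13.3
need cm [-0.697  0.001  0.06 ] turn [-0.34  0.01  0.01] R [[-0.0, 0.984, -0.18], [-0.0, -0.18, -0.984], [-1.0, -0.0, 0.0]]
```

Torques near zero: centred. Down to the face (expected TCP ≈58.5).

>>> drive_tool(moves=[0.1, 0, 0, 0, 0, 0, 0.1, 0, 0, 0, 0, 0, 0.1, 0, 0, 0, 0, 0, 0, 0, 0, 0, 0, 0])

```text
time: 10.63
tool_pos: [520.5, 46.8, 60.0]
tcp_rot: [-82.0, 90.0, 177.7]
ft_force: [0.5, 0.9, -2.3]
finger_gap: 13.1
```

```bash
python3 -c "
from h import *
plan([520.5,46.2,70],-10)"
```

```text
t 10.63 pos [520.5  46.8  60. ] phi -10.34 q [ -0.5   4.4 107.2   0.   68.4   9.9] F [ 0.47  0.85 -2.3 ] T [-0.025  0.014  0.004] gap 13.1
need cm [-1.001  0.008  0.062] turn [-0.34  0.    0.02] R [[-0.0, 0.984, -0.18], [0.0, -0.18, -0.984], [-1.0, -0.0, 0.0]]
```

>>> drive_tool(moves=[0.05, 0, 0, 0, 0, 0, 0, 0, 0, 0, 0, 0])

```text
time: 10.8
tool_pos: [520.7, 46.8, 59.7]
tcp_rot: [-84.2, 90.0, 175.5]
ft_force: [0.1, -0.0, -2.5]
finger_gap: 13.1
```

```bash
python3 -c "
from h import *
plan([520.5,46.2,70],-10)"
```

```text
t 10.8 pos [520.7  46.8  59.7] phi -10.35 q [ -0.5   4.5 107.2   0.   68.3   9.9] F [ 0.12 -0.03 -2.54] T [ 0.037 -0.018  0.03 ] gap 13.1
need cm [-1.031 -0.005  0.066] turn [-0.35  0.    0.01] R [[-0.0, 0.984, -0.18], [0.0, -0.18, -0.984], [-1.0, -0.0, 0.0]]
```

>>> drive_tool(moves=[0.05, 0, 0, 0, 0, 0, 0, 0, 0, 0, 0, 0])

```text
time: 10.97
tool_pos: [520.7, 46.8, 59.2]
tcp_rot: [-81.6, 90.0, 178.1]
ft_force: [-0.3, -0.4, -1.9]
finger_gap: 13.1
```

```bash
python3 -c "
from h import *
plan([520.5,46.2,70],-10)"
```

```text
t 10.97 pos [520.7  46.8  59.2] phi -10.34 q [ -0.5   4.5 107.2   0.   68.3   9.9] F [-0.31 -0.45 -1.85] T [0.035 0.005 0.059] gap 13.1
need cm [-1.077 -0.008  0.067] turn [-0.34  0.    0.  ] R [[-0.0, 0.984, -0.18], [0.0, -0.18, -0.984], [-1.0, -0.0, 0.0]]
```

>>> drive_tool(moves=[0.05, 0, 0, 0, 0, 0, 0, 0, 0, 0, 0, 0])

```text
time: 11.13
tool_pos: [520.7, 46.8, 58.7]
tcp_rot: [-85.0, 90.0, 174.6]
ft_force: [-0.1, -1.0, -0.9]
finger_gap: 13.0
```

```bash
python3 -c "
from h import *
plan([520.5,46.2,70],-10)"
```

```text
t 11.13 pos [520.7  46.8  58.7] phi -10.35 q [ -0.5   4.5 107.2   0.   68.2   9.9] F [-0.06 -1.04 -0.86] T [ 0.034  0.011 -0.034] gap 13.0
need cm [-1.128 -0.008  0.064] turn [-0.35  0.    0.  ] R [[-0.0, 0.984, -0.18], [0.0, -0.18, -0.984], [-1.0, -0.0, 0.0]]
```

>>> drive_tool(moves=[0.03, 0, 0, 0, 0, 0, 0, 0, 0, 0, 0, 0])

```text
time: 11.3
tool_pos: [520.8, 46.8, 58.6]
tcp_rot: [90.5, 90.0, -9.8]
ft_force: [-0.2, 0.1, -2.5]
finger_gap: 13.3
```

>>> drive_tool(moves=[0.03, 0, 0, 0, 0, 0, 0, 0, 0, 0, 0, 0])

```text
time: 11.47
tool_pos: [520.9, 46.9, 58.5]
tcp_rot: [97.2, 90.0, -3.1]
ft_force: [-1.6, -0.3, 1.4]
finger_gap: 13.3
```

```bash
python3 -c "
from h import *
plan([520.5,46.2,70],-10)"
```

```text
t 11.47 pos [520.9  46.9  58.5] phi -10.34 q [ -0.5   4.6 107.2  -0.   68.2   9.9] F [-1.56 -0.33  1.42] T [0.028 0.23  0.017] gap 13.3
need cm [-1.151 -0.023  0.071] turn [-0.34 -0.   -0.01] R [[0.0, 0.984, -0.18], [-0.0, -0.18, -0.984], [-1.0, 0.0, -0.0]]
```

>>> drive_tool(moves=[0, 0, 0, 1, 0, 0, 0, 0, 0, 1, 0, 0, 0, 0, 0, 1, 0, 0, 0, 0, 0, 1, 0, 0, 0, 0, 0, 0, 0, 0])

```text
time: 11.88
tool_pos: [521.1, 46.8, 58.4]
tcp_rot: [104.8, 90.0, 0.4]
ft_force: [1.2, 0.1, 1.5]
finger_gap: 13.5
```

```bash
python3 -c "
from h import *
plan([520.5,46.2,70],-22)"
```

```text
t 11.88 pos [521.1  46.8  58.4] phi -14.44 q [ -0.5   4.6 107.2   0.   68.1  14. ] F [1.16 0.11 1.52] T [ 0.075 -0.198 -0.017] gap 13.5
need cm [-1.156 -0.042  0.076] turn [ 7.56 -0.01 -0.04] R [[0.001, 0.968, -0.249], [0.0, -0.249, -0.968], [-1.0, 0.001, -0.0]]
```

>>> drive_tool(moves=[0, 0, 0, 1, 0, 0, 0, 0, 0, 1, 0, 0, 0, 0, 0, 1, 0, 0, 0, 0, 0, 1, 0, 0, 0, 0, 0, 0, 0, 0])

```text
time: 12.3
tool_pos: [520.8, 46.8, 58.2]
tcp_rot: [110.0, 90.0, 1.6]
ft_force: [1.1, 0.6, 1.8]
finger_gap: 13.0
```

```bash
python3 -c "
from h import *
plan([520.5,46.2,70],-22)"
```

```text
t 12.3 pos [520.8  46.8  58.2] phi -18.44 q [ -0.5   4.6 107.2   0.   68.2  18. ] F [1.1  0.56 1.84] T [-0.089 -0.309 -0.003] gap 13.0
need cm [-1.175 -0.007  0.069] turn [ 3.56 -0.   -0.01] R [[0.0, 0.949, -0.316], [0.0, -0.316, -0.949], [-1.0, 0.0, -0.0]]
```

>>> drive_tool(moves=[0, 0, 0, 1, 0, 0, 0, 0, 0, 1, 0, 0, 0, 0, 0, 0, 0, 0])

```text
time: 12.55
tool_pos: [520.1, 46.9, 57.7]
tcp_rot: [-71.3, 89.9, 178.3]
ft_force: [0.3, -0.5, -2.0]
finger_gap: 13.2
```

```bash
python3 -c "
from h import *
plan([520.5,46.2,70],-22)"
```

```text
t 12.55 pos [520.1  46.9  57.7] phi -20.44 q [ -0.5   4.6 107.3   0.   68.2  20. ] F [ 0.27 -0.5  -2.04] T [-0.012  0.029 -0.013] gap 13.2
need cm [-1.226  0.056  0.05 ] turn [1.56 0.02 0.07] R [[-0.001, 0.937, -0.349], [0.0, -0.349, -0.937], [-1.0, -0.001, 0.0]]
```

>>> drive_tool(moves=[0.05, 0, 0, 1, 0, 0, 0.05, 0, 0, 0, 0, 0, 0, 0, 0, 0, 0, 0])

```text
time: 12.8
tool_pos: [520.1, 46.8, 56.5]
tcp_rot: [-69.3, 89.9, 179.4]
ft_force: [-0.4, 0.1, -1.9]
finger_gap: 13.4
```

```bash
python3 -c "
from h import *
plan([520.5,46.2,70],-22)"
```

```text
t 12.8 pos [520.1  46.8  56.5] phi -21.35 q [ -0.5   4.7 107.3   0.   68.1  20.9] F [-0.37  0.1  -1.86] T [-0.047  0.015 -0.006] gap 13.4
need cm [-1.346  0.063  0.044] turn [0.65 0.03 0.07] R [[-0.001, 0.931, -0.364], [0.0, -0.364, -0.931], [-1.0, -0.001, 0.0]]
```

>>> drive_tool(moves=[0.1, 0, 0, 0, 0, 0, 0.05, 0, 0, 0, 0, 0, 0, 0, 0, 0, 0, 0])

```text
time: 13.05
tool_pos: [520.5, 46.8, 55.4]
tcp_rot: [-68.5, 90.0, -179.8]
ft_force: [-1.0, 0.1, -2.1]
finger_gap: 13.2
```

```bash
python3 -c "
from h import *
plan([520.5,46.2,70],-22)"
```

```text
t 13.05 pos [520.5  46.8  55.4] phi -21.34 q [ -0.5   4.8 107.3  -0.   67.9  20.9] F [-1.03  0.15 -2.13] T [ 0.059 -0.03  -0.013] gap 13.2
need cm [-1.456  0.022  0.06 ] turn [0.66 0.01 0.02] R [[-0.0, 0.931, -0.364], [-0.0, -0.364, -0.931], [-1.0, -0.0, 0.0]]
```

It's dropping in freely (face contact was 58.4, now 55.4). Continue to home (~49.5).

>>> drive_tool(moves=[0.1, 0, 0, 0, 0, 0, 0.1, 0, 0, 0, 0, 0, 0.1, 0, 0, 0, 0, 0, 0.1, 0, 0, 0, 0, 0, 0, 0, 0, 0, 0, 0])

```text
time: 13.47
tool_pos: [520.6, 46.8, 51.4]
tcp_rot: [-64.4, 90.0, -175.8]
ft_force: [0.5, 0.8, -2.4]
finger_gap: 13.0
```

```bash
python3 -c "
from h import *
plan([520.5,46.2,70],-22)"
```

```text
t 13.47 pos [520.6  46.8  51.4] phi -21.34 q [ -0.5   5.1 107.5  -0.   67.4  20.9] F [ 0.47  0.82 -2.41] T [ 0.022 -0.017  0.016] gap 13.0
need cm [-1.859  0.018  0.063] turn [0.66 0.01 0.02] R [[-0.0, 0.931, -0.364], [-0.0, -0.364, -0.931], [-1.0, -0.0, 0.0]]
```

>>> drive_tool(moves=[0.05, 0, 0, 0, 0, 0, 0.05, 0, 0, 0, 0, 0, 0, 0, 0, 0, 0, 0])

```text
time: 13.72
tool_pos: [520.7, 46.9, 50.6]
tcp_rot: [-78.6, 90.0, 170.1]
ft_force: [0.3, -0.3, -2.1]
finger_gap: 13.3
```

```bash
python3 -c "
from h import *
plan([520.5,46.2,70],-22)"
```

```text
t 13.72 pos [520.7  46.9  50.6] phi -21.34 q [ -0.5   5.2 107.5   0.   67.3  20.9] F [ 0.26 -0.35 -2.11] T [0.025 0.101 0.014] gap 13.3
need cm [-1.94   0.008  0.068] turn [0.66 0.   0.01] R [[-0.0, 0.931, -0.364], [0.0, -0.364, -0.931], [-1.0, -0.0, 0.0]]
```

>>> drive_tool(moves=[0.05, 0, 0, 0, 0, 0, 0, 0, 0, 0, 0, 0, 0.03, 0, 0, 0, 0, 0, 0, 0, 0, 0, 0, 0])

```text
time: 14.05
tool_pos: [520.7, 46.8, 49.8]
tcp_rot: [-82.3, 90.0, 166.4]
ft_force: [-0.9, -0.1, -1.8]
finger_gap: 13.0
```

>>> drive_tool(moves=[0.03, 0, 0, 0, 0, 0, 0, 0, 0, 0, 0, 0])

```text
time: 14.22
tool_pos: [520.8, 46.9, 49.8]
tcp_rot: [121.6, 90.0, 10.2]
ft_force: [-1.1, 1.3, -0.0]
finger_gap: 13.0
```

>>> drive_tool(moves=[0.02, 0, 0, 0, 0, 0, 0, 0, 0, 0, 0, 0])

```text
time: 14.38
tool_pos: [520.8, 46.8, 49.7]
tcp_rot: [116.4, 90.0, 5.0]
ft_force: [-2.1, -1.1, 2.5]
finger_gap: 13.5
```

```bash
python3 -c "
from h import *
plan([520.5,46.2,70],-22)"
```

```text
t 14.38 pos [520.8  46.8  49.7] phi -21.34 q [ -0.5   5.3 107.5   0.   67.2  20.9] F [-2.13 -1.11  2.54] T [ 0.058  0.484 -0.048] gap 13.5
need cm [-2.032 -0.003  0.071] turn [ 0.66 -0.   -0.01] R [[0.0, 0.931, -0.364], [0.0, -0.364, -0.931], [-1.0, 0.0, -0.0]]
```

>>> drive_tool(moves=[-0.03, -0.03, 0, 0, 0, 0, 0, 0, 0, 2, 0, 0, 0, 0, 0, 3, 0, 0, 0, 0, 0, 3, 0, 0, 0, 0, 0, 2, 0, 0, 0, 0, 0, 0, 0, 0])

```text
time: 14.88
tool_pos: [520.5, 47.1, 49.7]
tcp_rot: [-171.2, 90.0, 67.3]
ft_force: [-1.0, 0.7, 0.5]
finger_gap: 13.2
```

```bash
python3 -c "
from h import *
plan([520.5,46.2,70],-86.7)"
```

```text
t 14.88 pos [520.5  47.1  49.7] phi -31.44 q [ -0.5   5.2 107.6   0.   67.2  31. ] F [-0.97  0.7   0.47] T [0.192 0.312 0.019] gap 13.2
need cm [-2.029  0.049  0.075] turn [ 5.526e+01 -1.000e-02  1.000e-02] R [[0.0, 0.853, -0.522], [0.0, -0.522, -0.853], [-1.0, -0.0, -0.0]]
```

>>> drive_tool(moves=[0, -0.04, 0, 3, 0, 0, 0, 0, 0, 4, 0, 0, 0, 0, 0, 4, 0, 0, 0, 0, 0, 4, 0, 0, 0, 0, 0, 0, 0, 0])

```text
time: 15.3
tool_pos: [520.4, 47.1, 49.7]
tcp_rot: [129.9, 90.0, -6.5]
ft_force: [0.6, 0.0, -1.9]
finger_gap: 13.5
```

```bash
python3 -c "
from h import *
plan([520.5,46.2,70],-86.7)
t=shot('scene','scene7'); crop(t,220,150,320,250,6,'sc7c')
plan([520.5,46.2,70],-86.7)"
```

```text
t 15.3 pos [520.4  47.1  49.7] phi -46.46 q [ -0.4   5.2 107.6  -0.   67.2  46. ] F [ 0.6   0.01 -1.93] T [ 0.035 -0.074 -0.001] gap 13.5
need cm [-2.026  0.072  0.057] turn [ 4.024e+01 -4.000e-02 -2.000e-02] R [[0.001, 0.689, -0.725], [-0.0, -0.725, -0.689], [-1.0, 0.001, -0.001]]
t 15.35 pos [520.4  47.1  49.8] phi -46.22 q [ -0.4   5.2 107.6  -0.   67.2  45.8] F [ 0.47 -0.14 -1.26] T [ 0.01  -0.031  0.003] gap 13.0
need cm [-2.025  0.076  0.055] turn [ 4.048e+01 -3.000e-02 -2.000e-02] R [[0.001, 0.692, -0.722], [-0.0, -0.722, -0.692], [-1.0, 0.0, -0.0]]
```

View pics/sc7c.png

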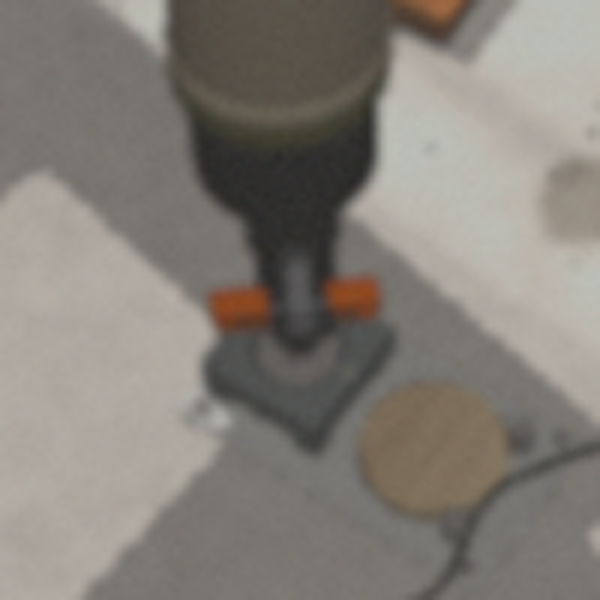

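>>> drive_tool(moves=[0, 0, 0, 3, 0, 0, 0, 0, 0, 4, 0, 0, 0, 0, 0, 4, 0, 0, 0, 0, 0, 4, 0, 0, 0, 0, 0, 3, 0, 0, 0, 0, 0, 0, 0, 0])

```text
time: 15.85
tool_pos: [520.4, 47.0, 49.7]
tcp_rot: [136.6, 90.0, -17.7]
ft_force: [1.0, -1.0, -1.1]
finger_gap: 12.9
```

```bash
python3 -c "
from h import *
plan([520.5,46.2,70],-86.7)"
```

```text
t 15.85 pos [520.4  47.   49.7] phi -64.3 q [ -0.5   5.2 107.6  -0.   67.2  63.9] F [ 0.99 -0.96 -1.1 ] T [-0.057 -0.231 -0.003] gap 12.9
need cm [-2.026  0.079  0.026] turn [ 2.24e+01 -3.00e-02 -2.00e-02] R [[0.001, 0.434, -0.901], [-0.0, -0.901, -0.434], [-1.0, 0.0, -0.0]]
```

>>> drive_tool(moves=[0, 0, 0, 3, 0, 0, 0, 0, 0, 4, 0, 0, 0, 0, 0, 4, 0, 0, 0, 0, 0, 3, 0, 0, 0, 0, 0, 2, 0, 0, 0, 0, 0, 0, 0, 0])

```text
time: 16.35
tool_pos: [520.4, 47.0, 49.8]
tcp_rot: [147.3, 90.0, -23.0]
ft_force: [2.0, -0.8, -1.8]
finger_gap: 13.0
```

```bash
python3 -c "
from h import *
plan([520.5,46.2,70],-86.7)
t=shot('scene','scene8'); crop(t,220,150,320,250,6,'sc8c');s=shot('top','top8')
"
```

```text
t 16.35 pos [520.4  47.   49.8] phi -80.21 q [ -0.5   5.2 107.6  -0.   67.2  79.8] F [ 1.97 -0.84 -1.77] T [-0.249 -0.301  0.054] gap 13.0
need cm [-2.022  0.077  0.005] turn [ 6.49 -0.04 -0.02] R [[0.001, 0.17, -0.985], [-0.0, -0.985, -0.17], [-1.0, 0.0, -0.001]]
```

View pics/sc8c.png

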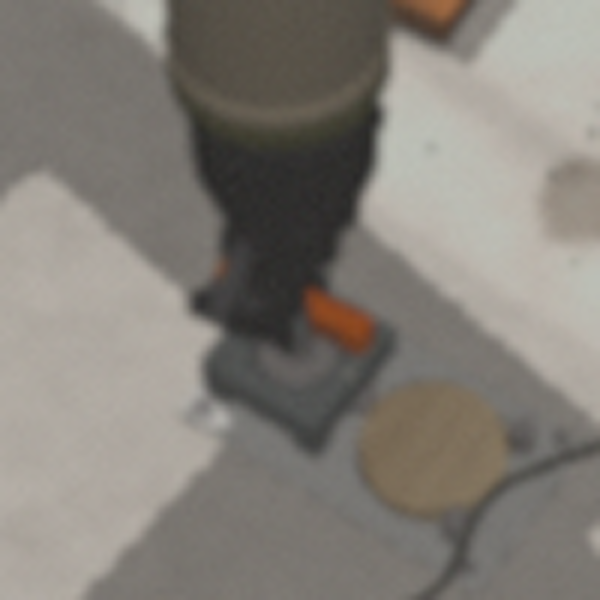

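>>> drive_tool(moves=[0, 0.03, -0.03, 2, 0, 0, 0, 0, 0, 2, 0, 0, 0, 0, 0, 2.5, 0, 0, 0, 0, 0, 0, 0, 0])

```text
time: 16.78
tool_pos: [520.4, 46.9, 49.8]
tcp_rot: [16.7, 90.0, -160.1]
ft_force: [0.1, -0.9, -1.5]
finger_gap: 13.0
```

```bash
python3 - <<'E'
from h import *
plan([520.5,46.2,70],-86.7)
for f,n,bb in(('top0','top',(slice(178,216),slice(260,302))),('scene0','scene',(slice(205,240),slice(272,315)))):
    a=np.load(f'pics/{f}.npz'); z=np.nan_to_num(cloud(a)[:,:,2],nan=18)
    q=np.zeros(z.shape,np.uint8); q[bb]=((z[bb]>12)&(z[bb]<26))*255
    q=cv2.morphologyEx(q,cv2.MORPH_OPEN,cv2.getStructuringElement(2,(9,9)))
    c=max(cv2.findContours(q,0,1)[0],key=cv2.contourArea)
    w=ray(a,c[:,0,:],np.median(z[q>0]))[:,:2].astype(np.float32); e=cv2.fitEllipse(w); print(n,'disc',e,np.median(z[q>0]))
    o={'top':(519.7,48.1),'scene':(520.5,45.4)}[n]; print('yaw',np.degrees(np.arctan2(e[0][1]-o[1],e[0][0]-o[0])))
E
```

```text
t 16.78 pos [520.4  46.9  49.8] phi -86.8 q [ -0.5   5.2 107.5  -0.   67.2  86.3] F [ 0.13 -0.85 -1.49] T [-0.155 -0.067 -0.008] gap 13.0
need cm [-2.025  0.07  -0.003] turn [-0.1  0.  -0. ] R [[-0.0, 0.056, -0.998], [-0.0, -0.998, -0.056], [-1.0, 0.0, 0.0]]
top disc ((583.8269653320312, 39.031192779541016), (31.09905242919922, 51.06112289428711), 57.53023147583008) 15.608717031689139
yaw -8.049366075846734
scene disc ((591.6607666015625, 45.73027420043945), (52.692691802978516, 65.6304702758789), 93.6685791015625) 15.624404486298602
yaw 0.26592155757018787
```

```bash
python3 - <<'E'
from h import *
for f,n,(x0,y0,x1,y1),o in(('top0','top',(258,175,304,246),(519.7,48.1)),('scene0','scene',(245,185,320,250),(520.5,45.4))):
    a=np.load(f'pics/{f}.npz'); im=a['image']; 
    d=im[:,:,0].astype(int)-im[:,:,2]; q=np.zeros(d.shape,np.uint8); q[y0:y1,x0:x1]=(d[y0:y1,x0:x1]>25)*255
    q=cv2.morphologyEx(q,cv2.MORPH_OPEN,np.ones((3,3)))
    c=max(cv2.findContours(q,0,1)[0],key=cv2.contourArea)
    for zz in(17,19):
        w=ray(a,cv2.convexHull(c)[:,0,:],zz)[:,:2].astype(np.float32); e=cv2.minEnclosingCircle(w)
        print(n,zz,e,'yaw',np.degrees(np.arctan2(e[0][1]-o[1],e[0][0]-o[0])), w.mean(0))
a=np.load('pics/top0.npz'); g=cv2.cvtColor(a['image'],cv2.COLOR_RGB2GRAY).astype(int)
def blob(u0,v0,u1,v1):
    p=g[v0:v1,u0:u1]; b=np.median(p); w=np.clip(p-b-8,0,None); v,u=np.mgrid[v0:v1,u0:u1]; return (u*w).sum()/w.sum(),(v*w).sum()/w.sum(),w.max()
A=blob(277,213,284,218);B=blob(278,234,285,239);print(A,B)
w=ray(a,[A[:2],B[:2]],34);d=w[0]-w[1];print(w,np.degrees(np.arctan2(d[1],d[0])),np.linalg.norm(d))
# line fit on housing edges
for f,(x0,y0,x1,y1) in(('top0',(262,205,304,246)),('scene0',(245,185,290,230))):
    a=np.load(f'pics/{f}.npz'); z=np.nan_to_num(cloud(a)[:,:,2],nan=34); m=np.zeros(z.shape,np.uint8); m[y0:y1,x0:x1]=((z[y0:y1,x0:x1]>29)&(z[y0:y1,x0:x1]<45))*255
    c=max(cv2.findContours(m,0,1)[0],key=cv2.contourArea); w=ray(a,c[:,0,:],34)[:,:2]; ctr=np.array(cv2.minAreaRect(w.astype(np.float32))[0])
    th=np.radians(3.3)
    for k in range(4):
        t=th+k*np.pi/2; n=np.array([np.cos(t),np.sin(t)]); tt=np.array([-n[1],n[0]]); a_=(w-ctr)@n; b_=(w-ctr)@tt
        s=(np.abs(b_)<27)&(a_>26)
        if s.sum()>5:
            vx,vy,_,_=cv2.fitLine(w[s].astype(np.float32),cv2.DIST_HUBER,0,.01,.01).ravel(); print(f,k,(np.degrees(np.arctan2(vy,vx))+45)%90-45,s.sum(),a_[s].mean())
E
```

```text
top 17 ((595.00048828125, 52.59736633300781), 32.538917541503906) yaw 3.4179641533943372 [592.26337   53.019073]
top 19 ((594.6322021484375, 52.57797622680664), 32.478023529052734) yaw 3.419949706343463 [591.9001    52.998863]
scene 17 ((596.3343505859375, 49.85419845581055), 33.68470764160156) yaw 3.3614568716868565 [593.0804    48.730106]
scene 19 ((596.9818725585938, 48.945396423339844), 33.61190414428711) yaw 2.654105175540099 [593.7349    47.823643]
(np.float64(279.6), np.float64(214.3), np.float64(14.0)) (np.float64(280.96629213483146), np.float64(237.14606741573033), np.float64(20.0))
[[549.72491503  49.66726873  34.        ]
 [489.75017836  46.54404276  34.        ]] 2.9810246457966745 60.05600369125046
top0 0 -0.4736328 20 31.207583087900588
top0 1 3.727394 20 30.733358109736663
top0 2 3.5167084 21 31.04797378898165
top0 3 2.703762 21 30.789584970191292
scene0 0 3.9769363 16 31.812363326096552
scene0 1 3.4733086 16 32.426728612245114
scene0 2 3.667862 14 32.263365371162976
scene0 3 2.6556854 18 31.430222808429182
```

>>> drive_tool(moves=[0.02, 0, 0.0, 0.5, 0, 0, 0, 0, 0, 0, 0, 0])

```text
time: 16.95
tool_pos: [520.5, 46.9, 49.7]
tcp_rot: [131.6, 90.0, -45.6]
ft_force: [-0.4, -1.0, 1.1]
finger_gap: 13.3
```

>>> drive_tool(moves=[0, 0, 0, 0, 0, 0, 0, 0, 0, 0, 0, 0, 0, 0, 0, 0, 0, 0, 0, 0, 0, 0, 0, 0, 0, 0, 0, 0, 0, 0, 0, 0, 0, 0, 0, 0], hand=5)

```text
time: 17.45
tool_pos: [520.4, 47.0, 49.5]
tcp_rot: [-65.2, 90.0, 117.5]
ft_force: [-0.4, -0.5, 0.1]
finger_gap: 50.0
```

```bash
python3 -c "
from h import *
plan([520.5,46.2,150],-86.7)
t=shot('scene','scene9'); crop(t,220,150,320,250,6,'sc9c')
"
```

```text
t 17.45 pos [520.4  47.   49.5] phi -87.33 q [ -0.5   5.3 107.6   0.   67.2  86.9] F [-0.36 -0.52  0.12] T [-0.039  0.027 -0.024] gap 50.0
need cm [-1.0053e+01  7.6000e-02 -3.0000e-03] turn [-0.63  0.    0.  ] R [[-0.0, 0.047, -0.999], [0.0, -0.999, -0.047], [-1.0, -0.0, 0.0]]
```

View pics/sc9c.png

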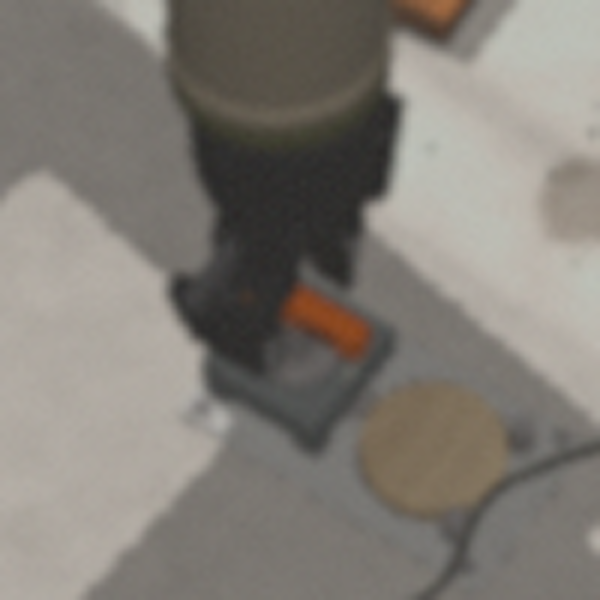

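Released. Raise straight up, then move back to -y for a clear view.

>>> drive_tool(moves=[-0.5, 0, 0, 0, 0, 0, -1, 0, 0, 0, 0, 0, -2, 0, 0, 0, 0, 0, -2.5, 0, 0, 0, 0, 0, -2.5, 0, 0, 0, 0, 0, -2, 0, 0, 0, 0, 0, 0, 2, 0, 0, 0, 0, 0, 3.5, 0, 0, 0, 0, 0, 3.5, 0, 0, 0, 0, 0, 3.5, 0, 0, 0, 0, 0, 3.5, 0, 0, 0, 0, 0, 3.5, 0, 0, 0, 0, 0, 3.5, 0, 0, 0, 0, 0, 2, 0, 0, 0, 0, 0, 1, 0, 0, 0, 0, 0, 0, 0, 0, 0, 0])

```text
time: 18.83
tool_pos: [532.5, -214.7, 155.3]
tcp_rot: [136.3, 89.9, -41.2]
ft_force: [-0.3, -0.1, -0.2]
finger_gap: 49.8
```

```bash
python3 - <<'E'
from h import *
plan([520.5,46.2,150],-86.7)
t=shot('scene','scene10'); s=shot('top','top10')
crop(t,220,150,320,250,5,'sc10c'); crop(s,230,160,330,260,5,'to10c')
for a,n,(x0,y0,x1,y1) in((s,'top',(262,195,304,246)),(t,'scene',(245,180,300,235))):
    P=cloud(a); z=np.nan_to_num(P[:,:,2],nan=0); m=np.zeros(z.shape,np.uint8); m[y0:y1,x0:x1]=((z[y0:y1,x0:x1]>55)&(z[y0:y1,x0:x1]<90))*255
    q=P[(m>0)&(z>72)]; v=np.linalg.eigh(np.cov(q[:,:2].T))[1][:,1]
    print(n,len(q),'mean',q.mean(0).round(1),'median z',np.median(q[:,2]).round(1),'ang',(np.degrees(np.arctan2(v[1],v[0]))+90)%180-90)
    c=max(cv2.findContours(m,0,1)[0],key=cv2.contourArea); w=ray(a,c[:,0,:],77)[:,:2].astype(np.float32); print(cv2.minAreaRect(w))
    hsv=cv2.cvtColor(a['image'],cv2.COLOR_RGB2HSV); mm=np.zeros_like(m); k=cv2.inRange(hsv,(3,120,60),(20,255,255)); mm[y0:y1,x0:x1]=k[y0:y1,x0:x1]; mm[z<60]=0
    c=max(cv2.findContours(mm,0,1)[0],key=cv2.contourArea); w=ray(a,c[:,0,:],77)[:,:2].astype(np.float32); print('col',cv2.minAreaRect(w),(np.degrees(np.arctan2(*cv2.fitLine(w,cv2.DIST_L2,0,.01,.01).ravel()[[1,0]]))))
E
```

```text
t 18.83 pos [ 532.5 -214.7  155.3] phi -87.49 q [-27.1   6.2  94.7  -0.   79.1  60.4] F [-0.27 -0.11 -0.24] T [ 0.029 -0.004  0.028] gap 49.8
need cm [  0.516 -26.12    0.058] turn [-0.79 -0.04 -0.04] R [[0.001, 0.044, -0.999], [-0.001, -0.999, -0.044], [-1.0, 0.001, -0.001]]
top 165 mean [520.3  48.3  77. ] median z 77.2 ang 3.1704774970300207
((519.2213134765625, 48.2191047668457), (76.10340118408203, 13.977697372436523), 3.4276797771453857)
col ((520.4005737304688, 48.01203918457031), (73.73511505126953, 12.852143287658691), 3.080491304397583) 3.5062573
scene 139 mean [521.   45.4  76.9] median z 77.2 ang 3.531973807824187
((522.793701171875, 41.80609893798828), (78.92103576660156, 22.089126586914062), 3.412137985229492)
col ((523.952392578125, 43.36225891113281), (76.56956481933594, 16.97957420349121), 2.1444637775421143) 1.2283585
```

View pics/sc10c.png

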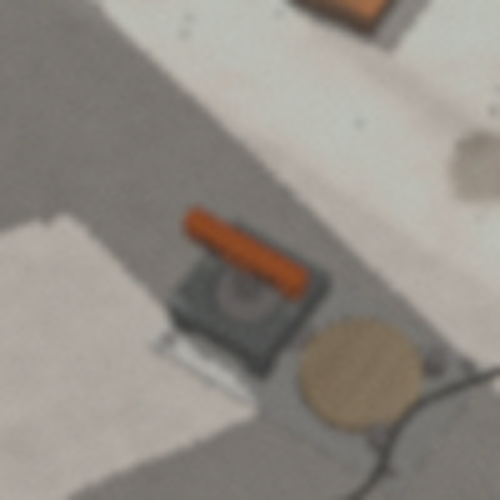

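View pics/to10c.png

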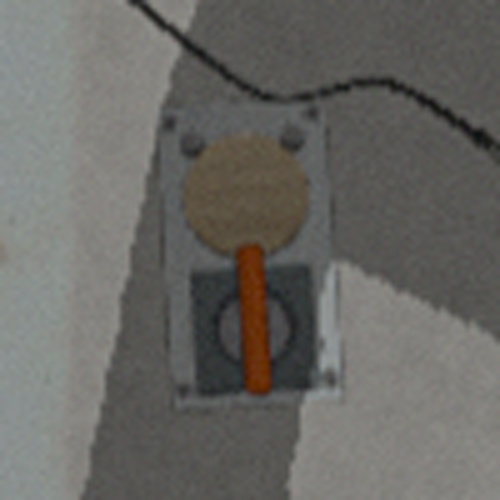

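The handle spans top-crop (250,250) to (258,390), in line with the marks, and the key is seated. The handle reads 3.1–3.5°, the clamp about 3.3°, and the bar top is at 77 mm, which is fully home. Handing in.

```bash
python3 -c "
from h import *
r.hand_in(); print(sensors.sense()['time'])"
```

```text
the job is handed in; nothing more can be done
the job is handed in; nothing more can be done
```

The disc should now be locked: the key stands released in the clamp with its handle in line with the two white marks, and I handed the job in at about 19 s. The hand-in gives no verdict, so this rests on my own checks.

**What I did:**
- I lifted the key from its stand and lowered it into the well until it touched the spindle face, with about 4 N of contact.
- I turned it clockwise about 10° until the contact force vanished. It then went down about 9 mm, with no resistance until it touched bottom.
- I turned it clockwise about 65° more to the marks, released it and backed the arm away. The forces I read between moves came to no more than about 5 N of contact.

**Last checks:**
- **Handle angle:** the depth fits of the handle gave 3.2–3.5° and the top-view colour fits 3.1–3.5°. The clamp's axis is about 3.3°.
- **Height:** the top of the handle is at about 77 mm, which matches fully home.
- **Surroundings:** I saw nothing disturbed near the clamp. I did not measure the bystanders again; the arm only passed above them.

**Checks that disagreed:**
- The scene-view colour fit of the handle read 1.2–2.1°. I set it aside because it also picks up the side of the bar.
- My first fit of the birch disc came out wrong, so I redid it.
- The two cameras placed the well about 2–3 mm apart. I used a point between them and centred the key by the forces I felt going in.

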